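Rack the pigment pots and present the full one

TASK

Set the two identical lidded pigment pots down in the wooden rack, either one first: the first into the pocket marked with one dot, then the other into the pocket marked with two dots, feeling as you lift each which is the heavier. Then lift the heavier pot back out of the rack and finish while still holding it in the gripper, upright and still, over the middle of the banding wheel with its underside about 8 cm clear of the wheel's top; the lighter pot stays in its pocket. Keep the pots upright throughout and leave the other things on the table, and the small jar in the three-dot pocket, alone.

Things in the scene. Friction and masses are not known exactly. Their poses are not given: they have to be found in the camera images.
- pot_p_center (a point): Centre of one of two identical-looking closed pots: white plastic cylinder, 52 mm across, 68 mm tall with its fixed flat grey lid (same width). Stands upright on the table at the start; z is its axis, up; this point is 34 mm above its underside. A solid pigment cake lies inside: whole in one pot (0.3 to 0.5 kg in all), a remnant in the other (0.13 to 0.18 kg); which is which varies.
- pot_q_center (a point): Centre (half-way up) of the other pot, of the same shape, size and material; the same remarks hold.
- rack: Fixed wooden block, 100 (x) by 265 (y) by 26 mm high, at any yaw, origin at the centre of its underside. Three round pockets in a row along y, 85 mm apart, 58 mm across, 11 mm deep, centres 8 mm to +x of the middle line. On the wider -x margin beside each pocket one, two or three white dots tell its number.
- pocket_1 (a point): Centre of the mouth of the one-dot pocket (at the block's +y end), level with the block's top; axes as the rack's. A pot standing in a pocket has its underside 11 mm below this point, its centre 23 mm above it.
- pocket_2 (a point): Centre of the mouth of the two-dot pocket (in the middle of the block); axes as the rack's.
- pocket_3 (a point): Centre of the mouth of the three-dot pocket (at the block's -y end), taken by the small jar; axes as the rack's.
- wheel: Fixed grey banding wheel (potter's small turntable, does not turn here): foot 124 mm across, stem, round flat top plate 170 mm across and 90 mm above the table. Origin at the centre of its underside.
- wheel_top (a point): Centre of the upper face of the banding wheel's plate, 90 mm above the table; z up.
- stoneware: Bystander: small red-brown jar, 53 mm across, 52 mm tall, narrow neck, standing in the three-dot pocket. Origin at the centre of its underside.
- brush_cup: Bystander: white ceramic cup, 80 mm across and 90 mm tall, brushes standing in it up to about 210 mm. Origin at the centre of its underside.
- loop_tool: Bystander: flat metal scraper with a wooden handle, about 180 mm long, lying on the table. Origin on its underside.
- teacup: Bystander: blue mug without a saucer, 76 mm across, 60 mm tall. Origin at the centre of its underside.

How it is judged:
By the outcome, as a careful person would: the job done as asked, in the order asked, and still so for the second after the job is handed in, while the arm keeps its last pose, push and grip.
It also fails if it takes over 72 s, if anything falls off the work surface, if the arm or the gripper's body presses on something with over 40 N, if the wrist force passes 120 N, or if a joint passes its speed limit or range.

ROBOT

A 7-joint arm with a two-finger parallel gripper is mounted at the origin on the work surface. World frame = base frame: x ahead of the robot, y to its left, z up, the work surface at z = 0. Lengths are in m, angles in degrees, forces in N, time in s.
With the tool pointing down it reaches from about 0.425 to 0.875 m from the base axis. Payload 4.7 kg.
Tool frame: the origin (TCP) lies on the mounting face of the last link; the fingertips stand tcp_to_tips ahead of it and the grasp point (between the pads) lies 164 mm ahead of it (tcp_to_tips is the distance from the TCP to the fingertips, in m); z points along the fingers, y is the line along which they close (so a half turn about z gives the same grasp; the last joint's range is limited). The gripper opens to 87 mm and grips with 3 to 60 N. Pads are 19 mm wide; open, the fingers measure 117 mm over their backs; the gripper's body (75 mm by 190 mm) begins 51 mm behind the grasp point.
Start: joints at [-69.15, 18.392, -4.016, 83.108, 1.295, 78.541, -3.26], TCP at [0.223, 0.611, 0.405] pointing down, gripper open.
Joint ranges: [-163.93, 163.93], [-17.29, 119.83], [-79.2, 71.16], [3.27, 140.29], [-89.18, 269.18], [5.43, 117.66], [-154.24, 154.24]. Speed limits (degrees/s): [147.25, 147.25, 180, 180, 180, 180, 180].

INTERFACE

Orientations are given as [roll, pitch, yaw] about the fixed x, y, z axes, in that order (R = Rz(yaw) Ry(pitch) Rx(roll)).
In Python, from cell import get_obs, read_camera, sign_off, tcp_to_tips gives the robot as it stands.
- The arm moves only by the tool drive_tool, never from a script. Its argument "rows" is one flat list of numbers, 7 for each row, row after row: the shift along the tool's x, y, z in m, then the turn, a rotation vector about the tool's x, y, z in rad, then the gripper command: -1 is shut, 1 is fully open, values between are in proportion. In form: [tx, ty, tz, rx, ry, rz, fingers, tx, ty, tz, rx, ry, rz, fingers, ...]. A call has 1 to 5 rows; each row shifts and turns the commanded pose from where the row before left it, along the tool's axes as they then stand; what a row does not reach is not made up. A row lasts 1/8 s, in which the tool goes at most 62.5 mm and 10.7 degrees, less where a joint would pass 70% of its speed; a pose out of reach is approached as far as the arm can. A call is refused whole if a number of a shift passes 0.0625 or a number of a turn 0.188, either way. A call with a gripper value outside its range is refused whole. The fingers move at their own pace and stop on an object; "grip_force" is the grip in N (left out, the last holds). Time passes only in rows, so rows that do not move let the fingers close. It gives the time, the measured TCP pose, the force, the opening and the grip force at its end, in the units of the state.
- get_obs(): the state, without advancing time (a new reading comes with each control period).
- read_camera(name): name is "scene" or "top" or "wrist"; returns a dict with "color" (384x512x3 uint8, blue, green, red), "fov_y" (degrees; the focal length in pixels is half the picture's height over the tangent of half this angle, whatever the lens; pixels are square), "cx", "cy" (the principal point, pixels), "k1" (the pictures are not rectified: a ray, as slopes to the right and down, at radius r is drawn at 1 + k1 r^2 times it, then the intrinsics apply), "cam_to_world" (4x4, takes a point from camera to world coordinates); the wrist camera has in their place "mount" (4x4, takes a point from camera to tool coordinates, whose origin is the TCP and whose axes are the flange's). Camera axes: x right, y up, looking along -z (the intrinsics and any distortion apply to the point x, -y, -z); pixel columns grow to the right and rows downward; lengths in m; the calibration is good to about 2 mm. A picture is of the moment at which its call begins: read the wrist's pose just before it. There is no depth.
- sign_off(): hands the job in; it is judged then, once.
The state is a dict: "time_s": time; "qpos": joint angles; "joint_velocities": joint speeds; "effort": joint torques, N m; "tool_pos": TCP position; "tool_rot": TCP orientation; "force": force on the tool from outside, world axes, zero at the start; "wrist_torque": the same for the moment, N m; "grip_width": finger opening in m; "grasp_force": force on a finger pad.
Only numpy, scipy, OpenCV 4.12 (cv2) and the standard library are available. Lean on these libraries where they do the work, as an engineer would, in place of code of your own. Each camera call takes 0.05 s, during which the arm holds its last target. There are 200 camera calls.

## Working session

There is one attempt and no reset: what is moved stays moved. The work goes in short steps, Python scripts to look and compute and a tool call to move; the robot and the scene stay as the last step left them, time stands still between calls to the robot, and variables do not carry over. Pictures are saved under pics/ and viewed, at most 10 in all, crops included, and the job is handed in when it is done.

Besides the shell and the picture viewer there is one more tool, called after "Request:" by a JSON object that holds its "name" and its "arguments". drive_tool: Moves the arm, as the interface text tells. Its arguments: {"type":"object","properties":{"rows":{"type":"array","items":{"type":"number"}},"grip_force":{"type":"number"}},"required":["rows"]}

```bash
mkdir -p pics; ls
python3 - <<'E'
from cell import *
import cv2,numpy as np
print(tcp_to_tips); o=get_obs(); print(o)
for n in ["scene","top"]:
    c=read_camera(n); cv2.imwrite(f"pics/{n}0.png",c["color"])
    print(n,{k:(v if k!="color" else v.shape) for k,v in c.items()})
E
```

```text
pics
0.1822
{'time_s': 0.0, 'qpos': array([-69.14837339,  18.44014093,  -4.01593456,  83.17612905,
         1.2949151 ,  78.54218104,  -3.26086134]), 'joint_velocities': array([-0.08310122, -0.04562922,  0.06898324,  0.02672686,  0.03876915,
       -0.01757491, -0.00853234]), 'effort': array([ 1.76059707e-04, -4.91289246e+01, -4.03486155e-01, -3.12523091e+01,
       -6.36083423e-02,  4.38966625e-02,  1.97577883e-04]), 'tool_pos': array([0.22273322, 0.61041899, 0.40363823]), 'tool_rot': array([-1.79886794e+02,  5.68265798e-03,  1.59957660e+02]), 'force': array([-1.40739029,  0.03177909,  0.04922852]), 'wrist_torque': array([-0.03856087,  0.00555909,  0.0082486 ]), 'grasp_force': 0.0, 'grip_width': 0.0867781486237619}
scene {'color': (384, 512, 3), 'fov_y': 51.91908740586169, 'cx': 258.98889566269264, 'cy': 185.06257679688116, 'k1': -0.046576249252938656, 'cam_to_world': array([[ 0.08558747, -0.80962644,  0.58067186,  1.09841246],
       [ 0.99628988,  0.06427293, -0.05723175, -0.08888747],
       [ 0.00901486,  0.58341581,  0.81212359,  0.82005553],
       [ 0.        ,  0.        ,  0.        ,  1.        ]])}
top {'color': (384, 512, 3), 'fov_y': 51.7073251015839, 'cx': 251.30147741488761, 'cy': 190.38966430704792, 'k1': -0.11779001642875954, 'cam_to_world': array([[-0.01389075,  0.99819907, -0.05835804,  0.46861119],
       [-0.99987694, -0.01344113,  0.00809   , -0.00911335],
       [ 0.00729103,  0.05846324,  0.99826294,  1.22456418],
       [ 0.        ,  0.        ,  0.        ,  1.        ]])}
```

View pics/scene0.png

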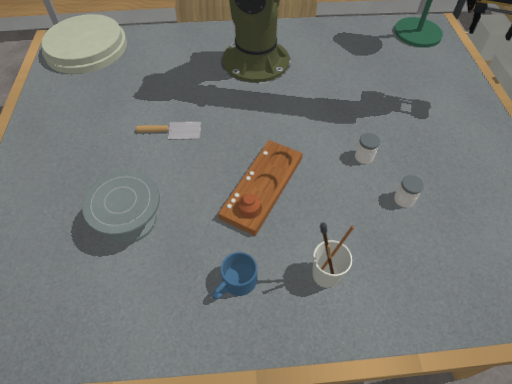

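View pics/top0.png

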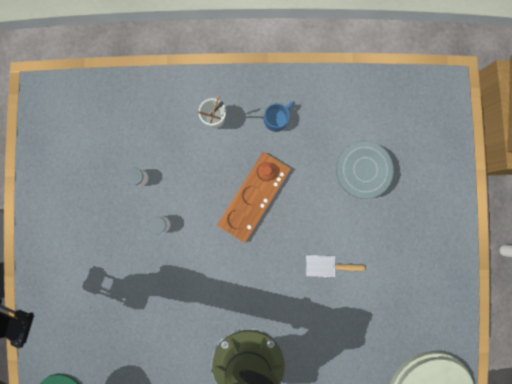

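Scene view: the pot lids are at about (369,142) and (411,185), the rack at (262,186) with one dot at its upper end (265,153), and the wheel top at (123,205). Top view: pots at (140,177) and (165,223), rack at (256,197) with the one-dot end at the lower left, and the wheel at (366,170).

```bash
cat > h.py <<'E'
import cv2,numpy as np
from cell import *
from scipy.spatial.transform import Rotation as R
def cam(n):
    o=get_obs(); c=read_camera(n)
    if n=="wrist":
        T=np.eye(4);T[:3,:3]=R.from_euler('xyz',o["tool_rot"],degrees=True).as_matrix();T[:3,3]=o["tool_pos"]
        c["cam_to_world"]=T@c["mount"]
    return c
def K(c):
    f=c["color"].shape[0]/2/np.tan(np.radians(c["fov_y"]/2))
    return np.array([[f,0,c["cx"]],[0,f,c["cy"]],[0,0,1]]),np.array([c["k1"],0,0,0.])
def ray(c,px):
    k,d=K(c)
    u=cv2.undistortPoints(np.array(px,float).reshape(-1,1,2),k,d).reshape(-1,2)
    v=np.c_[u[:,0],-u[:,1],-np.ones(len(u))]@c["cam_to_world"][:3,:3].T
    return c["cam_to_world"][:3,3],v
def onz(c,px,z):
    p,v=ray(c,px); return p+v*((z-p[2])/v[:,2])[:,None]
def proj(c,P):
    k,d=K(c);M=np.linalg.inv(c["cam_to_world"]);q=np.atleast_2d(P)@M[:3,:3].T+M[:3,3]
    return cv2.projectPoints((q*[1,-1,-1]).reshape(-1,1,3),np.zeros(3),np.zeros(3),k,d)[0].reshape(-1,2)
def blobs(m,amin=5):
    n,l,s,c=cv2.connectedComponentsWithStats(m.astype(np.uint8))
    return [(c[i].round(2),s[i,4],s[i,:4],l==i) for i in range(1,n) if s[i,4]>=amin]
E
python3 - <<'E'
from h import *
for n in ["scene","top"]:
    c=cam(n);im=c["color"].astype(int);b,g,r=im[...,0],im[...,1],im[...,2];hsv=cv2.cvtColor(c["color"],cv2.COLOR_BGR2HSV)
    print(n)
    wood=((hsv[...,0]<16)&(hsv[...,1]>120)&(hsv[...,2]>70))
    B=[x for x in blobs(wood,400) if 200<x[0][0]<320 and 100<x[0][1]<250]
    for x in B:
        cn=cv2.findContours(x[3].astype(np.uint8),cv2.RETR_EXTERNAL,cv2.CHAIN_APPROX_NONE)[0][0]
        h=cv2.convexHull(cn); P=onz(c,h,0.026)
        rc=cv2.minAreaRect((P[:,:2]*1000).astype(np.float32)); print("rack",rc,x[1])
    x0,y0,w,hh=B[0][2]
    for x in blobs(im.min(2)>150,3):
        u=x[0]
        if x0-5<u[0]<x0+w+5 and y0-5<u[1]<y0+hh+5: print("dot",u,x[1],onz(c,[u],.026)[0].round(4))
    # pots: white & lid
    box={"scene":(340,125,430,215),"top":(125,160,185,240)}[n]
    sub=c["color"][box[1]:box[3],box[0]:box[2]]
    cv2.imwrite(f"pics/pots_{n}.png",cv2.resize(sub,None,fx=6,fy=6,interpolation=cv2.INTER_CUBIC)[:600,:800])
    for x in blobs(im.min(2)>130,15):
        if box[0]<x[0][0]<box[2] and box[1]<x[0][1]<box[3]: print("white",x[0],x[1],x[2])
    # wheel
    guess={"scene":(123,205),"top":(366,170)}[n]
    print("wheel rough",onz(c,[guess],.09)[0].round(3))
    lids={"scene":[(369,142),(411,185)],"top":[(140,177),(165,223)]}[n]
    print("lids",onz(c,lids,.068).round(3))
E
```

```text
scene
rack ((526.0113525390625, -24.885589599609375), (104.4195327758789, 273.7411804199219), 57.43363952636719) 3618
dot [265.   152.29] 7 [ 0.4258 -0.008   0.026 ]
dot [251.5 172.8] 10 [ 0.491  -0.0486  0.026 ]
dot [248. 178.] 9 [ 0.5067 -0.0586  0.026 ]
dot [236.5 194.5] 12 [ 0.5545 -0.09    0.026 ]
dot [232.8 200. ] 10 [ 0.5699 -0.0997  0.026 ]
dot [229.   205.43] 14 [ 0.5847 -0.1095  0.026 ]
white [371.46 155.49] 90 [365 148  13  16]
white [414.27 199.74] 62 [409 193  12  15]
white [400.47 197.18] 17 [399 195   4   6]
white [404.95 199.95] 19 [402 198   6   5]
wheel rough [ 0.607 -0.341  0.09 ]
lids [[0.447 0.257 0.068]
 [0.589 0.324 0.068]]
top
rack ((520.25244140625, -25.927825927734375), (97.25642395019531, 261.8021240234375), 57.374664306640625) 2608
dot [281.5 174. ] 12 [ 0.5874 -0.1114  0.026 ]
dot [278.5 179. ] 12 [ 0.5722 -0.102   0.026 ]
dot [275.33 183.75] 12 [ 0.5579 -0.0921  0.026 ]
dot [265.18 200.18] 11 [ 0.5084 -0.0604  0.026 ]
dot [261.75 205.33] 12 [ 0.493  -0.0498  0.026 ]
dot [248.62 226.62] 13 [ 0.4293 -0.0092  0.026 ]
wheel rough [ 0.59  -0.353  0.09 ]
lids [[0.58  0.31  0.068]
 [0.444 0.235 0.068]]
```

Request:
{"name": "drive_tool", "arguments": {"rows": [-0.039,-0.02,0,0,0,0,1,-0.039,-0.02,0,0,0,0,1,-0.039,-0.02,0,0,0,0,1,-0.039,-0.02,0,0,0,0,1,-0.039,-0.02,0,0,0,0,1]}}

```text
time_s: 0.82
tool_pos: [0.3725, 0.4486, 0.4047]
tool_rot: [180.0, 0.0, 160.0]
force: [1.1, 0.8, -0.0]
grip_width: 0.0869
grasp_force: 0.0
```

Request:
{"name": "drive_tool", "arguments": {"rows": [-0.039,-0.02,0,0,0,0,1,-0.039,-0.02,0,0,0,0,1,-0.039,-0.02,0,0,0,0,1,-0.039,-0.02,0,0,0,0,1,-0.039,-0.02,0,0,0,0,1]}}

```text
time_s: 1.45
tool_pos: [0.5214, 0.288, 0.4047]
tool_rot: [180.0, -0.0, 160.0]
force: [0.4, 0.4, -0.1]
grip_width: 0.0869
grasp_force: 0.0
```

Request:
{"name": "drive_tool", "arguments": {"rows": [0,0,0,0,0,0.113,1,0,0,0,0,0,0.114,1,0,0,0,0,0,0,1,0,0,0,0,0,0,1]}}

```text
time_s: 1.95
tool_pos: [0.5205, 0.2893, 0.4047]
tool_rot: [-180.0, -0.0, 147.1]
force: [0.5, 0.3, 0.4]
grip_width: 0.0873
grasp_force: 0.0
```

Run:
```python
from h import *
c=cam("wrist");print(c["mount"].round(3),c["fov_y"],c["k1"],get_obs()["tool_pos"],get_obs()["tool_rot"])
cv2.imwrite("pics/w1.png",c["color"])
print(proj(c,[[.447,.257,.068],[.589,.324,.068]]))
```

```text
[[ 0.001  0.962  0.274  0.075]
 [ 1.    -0.001 -0.     0.   ]
 [ 0.     0.274 -0.962  0.02 ]
 [ 0.     0.     0.     1.   ]] 71.94346210368317 -0.027896348213524994 [0.52049206 0.28922709 0.40472932] [-1.79997755e+02 -1.66243917e-03  1.47059352e+02]
[[197.3470219  143.31225764]
 [306.18969974 209.37062439]]
```

View pics/w1.png

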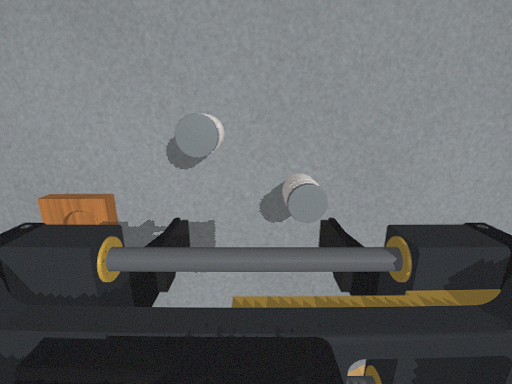

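Wrist view: the two grey lids are at about (198,134) and (307,203), with the white sides visible beside them, and the rack end is at the lower left.

Run:
```python
from h import *
c=cam("wrist");im=c["color"]
for u in [(198,134),(307,203),(250,100),(120,100)]:
    p=im[u[1]-5:u[1]+6,u[0]-5:u[0]+6].reshape(-1,3); print(u,p.mean(0).round(1),p.std(0).round(1))
for u in [(198,134),(307,203)]:
    ref=np.median(im[u[1]-5:u[1]+6,u[0]-5:u[0]+6].reshape(-1,3),0)
    g=cv2.GaussianBlur(im,(0,0),0.8).astype(int)
    m=(np.abs(g-ref).max(2)<7).astype(np.uint8)
    m=cv2.morphologyEx(m,cv2.MORPH_OPEN,cv2.getStructuringElement(2,(9,9)))
    for b in blobs(m,200):
        if b[3][u[1],u[0]]:
            x,y,w,h=b[2]; q=(x+w/2-.5,y+h/2-.5); print("lid",b[0],b[1],b[2],onz(c,[b[0],q],.068).round(4))
sub=cv2.cvtColor(im,cv2.COLOR_BGR2GRAY)[:225]
C=cv2.HoughCircles(cv2.GaussianBlur(sub,(0,0),1),cv2.HOUGH_GRADIENT_ALT,1,30,param1=80,param2=.5,minRadius=17,maxRadius=27)
if C is not None:
    for k in C[0]: print("hough",k,onz(c,[k[:2]],.068).round(4))
```

```text
(198, 134) [134.4 132.1 125.1] [2.  2.2 1.8]
(307, 203) [131.1 129.2 122.2] [1.8 1.8 1.8]
(250, 100) [142.3 139.5 135.1] [2.7 2.7 2.6]
(120, 100) [144.1 141.2 136.5] [4.2 4.1 3.8]
lid [195.58 134.5 ] 1407 [174 113  44  43] [[0.4376 0.2613 0.068 ]
 [0.4371 0.2616 0.068 ]]
lid [307.74 203.62] 1145 [289 185  39  38] [[0.5835 0.3294 0.068 ]
 [0.5835 0.3298 0.068 ]]
hough [197.       134.        22.794529] [[0.438  0.2631 0.068 ]]
hough [307.       203.        20.177855] [[0.5822 0.3291 0.068 ]]
```

Run:
```python
from h import *
c=cam("scene");im=c["color"]
for P in [(.438,.262),(.583,.3293)]:
    u=proj(c,[[*P,.068]])[0]; iu=u.round().astype(int)
    ref=np.median(im[iu[1]-2:iu[1]+2,iu[0]-2:iu[0]+3].reshape(-1,3),0)
    m=np.abs(im.astype(int)-ref).max(2)<14
    print("pred",u,ref)
    for b in blobs(m,30):
        if np.hypot(*(b[0]-u))<12: x,y,w,h=b[2];q=(x+w/2-.5,y+h/2-.5);print(b[0],b[1],b[2],onz(c,[b[0],q],.068).round(4))
```

```text
pred [369.81046339 139.1988094 ] [118. 117. 110.]
[369.92 139.45] 237 [359 132  22  16] [[0.4389 0.2621 0.068 ]
 [0.439  0.2609 0.068 ]]
pred [412.31740056 182.79516045] [119.  117.  110.5]
[412.6  182.21] 324 [398 169  26  24] [[0.5814 0.3305 0.068 ]
 [0.576  0.327  0.068 ]]
```

Request:
{"name": "drive_tool", "arguments": {"rows": [0.027,-0.0337,0,0,0,0,1,0.027,-0.0337,0,0,0,0,1,0,0,0.04,0,0,0,1,0,0,0.04,0,0,0,1,0,0,0,0,0,0,1]}}

```text
time_s: 2.72
tool_pos: [0.4374, 0.2614, 0.3223]
tool_rot: [-179.7, -0.1, 147.0]
force: [-0.3, -0.3, 0.4]
grip_width: 0.0872
grasp_force: 0.0
```

```bash
cat > lid.py <<'E'
from h import *
import sys
def lid(z=.068):
    c=cam("wrist");o=get_obs();P=o["tool_pos"]; im=c["color"]
    cv2.imwrite(f"pics/lid_{o['time_s']:.2f}.png",im)
    u=proj(c,[[P[0],P[1],z]])[0]; print("tcp",P.round(4),o["tool_rot"].round(2),"pred px",u)
    return c,u
if __name__=="__main__":
    c,u=lid()
    sub=cv2.cvtColor(c["color"],cv2.COLOR_BGR2GRAY)
    C=cv2.HoughCircles(cv2.GaussianBlur(sub,(0,0),1),cv2.HOUGH_GRADIENT_ALT,1,30,param1=60,param2=.4,minRadius=20,maxRadius=90)
    if C is not None:
        for k in C[0]: print("hough",k,onz(c,[k[:2]],.068).round(4))
E
python3 lid.py
```

```text
tcp [0.4383 0.2619 0.3244] [-1.7989e+02 -4.0000e-02  1.4698e+02] pred px [256.42333761 201.14938264]
hough [256.       202.        27.243706] [[0.4388 0.2611 0.068 ]]
```

Request:
{"name": "drive_tool", "arguments": {"rows": [0,0,0.04,0,0,0,1,0,0,0.04,0,0,0,1,0,0,0.03,0,0,0,1,0,0,0.011,0,0,0,1,0,0,0,0,0,0,1]}}

```text
time_s: 3.4
tool_pos: [0.4393, 0.2625, 0.2048]
tool_rot: [179.9, 0.0, 147.0]
force: [0.2, -0.4, -0.0]
grip_width: 0.0872
grasp_force: 0.0
```

Request:
{"name": "drive_tool", "arguments": {"rows": [0,0,0,0,0,0,-1,0,0,0,0,0,0,-1,0,0,0,0,0,0,-1,0,0,0,0,0,0,-1,0,0,0,0,0,0,-1], "grip_force": 30}}

```text
time_s: 4.03
tool_pos: [0.4386, 0.2619, 0.204]
tool_rot: [-180.0, -0.0, 146.9]
force: [-0.5, -0.4, 2.7]
grip_width: 0.0512
grasp_force: 30.0
```

Request:
{"name": "drive_tool", "arguments": {"rows": [0,0,0,0,0,0,-1,0,0,0,0,0,0,-1]}}

```text
time_s: 4.28
tool_pos: [0.4386, 0.262, 0.204]
tool_rot: [-180.0, -0.0, 146.9]
force: [-1.4, -2.2, 4.9]
grip_width: 0.0517
grasp_force: 30.0
```

```bash
python3 -c "
from cell import *
o=get_obs();print(o)"
```

```text
{'time_s': 4.275, 'qpos': array([-43.70180931,  12.960919  ,  10.84038203, 115.22532597,
        -3.06223396,  52.09499437,  25.6996999 ]), 'joint_velocities': array([ 0.03061641,  0.03413773, -0.05791606, -0.01414336,  0.03044949,
       -0.1048569 ,  0.00959569]), 'effort': array([-3.24029736e-01, -3.52175438e+01,  1.03552848e+00, -2.48476517e+01,
       -2.09970628e-01, -8.69408101e-01,  3.20521847e-02]), 'tool_pos': array([0.43858911, 0.26195344, 0.20399089]), 'tool_rot': array([-1.79982931e+02, -5.53795558e-03,  1.46947836e+02]), 'force': array([-1.35163213, -2.18503114,  4.87533272]), 'wrist_torque': array([-0.47035867,  0.48473301, -0.00812023]), 'grasp_force': 29.993338269032392, 'grip_width': 0.05173999665741734}
```

Request:
{"name": "drive_tool", "arguments": {"rows": [0,0,-0.02,0,0,0,-1,0,0,-0.04,0,0,0,-1,0,0,-0.04,0,0,0,-1,0,0,-0.04,0,0,0,-1,0,0,-0.03,0,0,0,-1]}}

```text
time_s: 4.9
tool_pos: [0.4387, 0.2622, 0.375]
tool_rot: [179.9, 0.0, 147.0]
force: [-0.8, -0.3, -1.2]
grip_width: 0.0517
grasp_force: 30.0
```

Request:
{"name": "drive_tool", "arguments": {"rows": [0,0,0,0,0,0,-1,0,0,0,0,0,0,-1,0,0,0,0,0,0,-1]}}

```text
time_s: 5.28
tool_pos: [0.4382, 0.2619, 0.3719]
tool_rot: [-179.8, -0.1, 147.0]
force: [-0.3, -0.1, -1.9]
grip_width: 0.0518
grasp_force: 30.0
```

Request:
{"name": "drive_tool", "arguments": {"rows": [0,0,0,0,0,0,-1,0,0,0,0,0,0,-1]}}

```text
time_s: 5.52
tool_pos: [0.4386, 0.262, 0.3732]
tool_rot: [-180.0, -0.0, 146.9]
force: [0.5, -0.2, -2.0]
grip_width: 0.0518
grasp_force: 30.0
```

Run:
```python
from h import *
o=get_obs();print({k:np.round(o[k],3) for k in o})
# refine rack from top+scene with dots; known: dot rows
r=[]
for n in ["scene","top"]:
    c=cam(n);im=c["color"].astype(int)
    D=[]
    for x in blobs(im.min(2)>150,3):
        p=onz(c,[x[0]],.026)[0]
        if .40<p[0]<.61 and -.14<p[1]<.02: D.append(p[:2])
    D=np.array(sorted(D,key=lambda p:p[0])); print(n,D.round(4).tolist())
    if len(D)==6:
        g=[D[0],D[1:3].mean(0),D[3:].mean(0)]; d=(g[0]-g[2]);yaw=np.degrees(np.arctan2(d[1],d[0]))-90
        print("yaw",yaw,"len",np.linalg.norm(d),"mid",np.mean(g,0))
```

```text
{'time_s': np.float64(5.525), 'qpos': array([-44.687,   2.381,  11.173, 105.517,  -0.48 ,  72.196,  23.573]), 'joint_velocities': array([-0.091, -0.302, -0.017, -0.246, -0.049,  0.03 ,  0.019]), 'effort': array([-4.0000e-03, -3.2591e+01,  2.8800e-01, -3.1003e+01, -3.9000e-02,
        7.3000e-02,  0.0000e+00]), 'tool_pos': array([0.439, 0.262, 0.373]), 'tool_rot': array([-1.79954e+02, -1.50000e-02,  1.46949e+02]), 'force': array([ 0.521, -0.172, -2.006]), 'wrist_torque': array([-0.007, -0.023, -0.01 ]), 'grasp_force': np.float64(29.989), 'grip_width': np.float64(0.052)}
scene [[0.5083, -0.0587], [0.5545, -0.09], [0.5699, -0.0997], [0.5848, -0.1092]]
top [[0.4281, -0.0103], [0.4932, -0.0506], [0.509, -0.0599], [0.5495, 0.0193], [0.558, -0.0926], [0.5731, -0.102], [0.5883, -0.1114]]
```

Request:
{"name": "drive_tool", "arguments": {"rows": [-0.029,-0.0234,0,0,0,0,-1,-0.029,-0.0234,0,0,0,0,-1,-0.029,-0.0234,0,0,0,0,-1,-0.029,-0.0234,0,0,0,0,-1,-0.029,-0.0234,0,0,0,0,-1]}}

```text
time_s: 6.25
tool_pos: [0.4966, 0.0837, 0.3739]
tool_rot: [180.0, 0.0, 147.0]
force: [0.8, 0.8, -1.7]
grip_width: 0.0514
grasp_force: 30.0
```

Request:
{"name": "drive_tool", "arguments": {"rows": [-0.029,-0.0234,0,0,0,0,-1,-0.029,-0.0234,0,0,0,0,-1,-0.029,-0.0234,0,0,0,0,-1,0,0,0,0,0,0,-1,0,0,0,0,0,0,-1]}}

```text
time_s: 6.88
tool_pos: [0.5309, -0.0207, 0.3736]
tool_rot: [180.0, -0.0, 147.0]
force: [-0.0, 0.6, -1.9]
grip_width: 0.0516
grasp_force: 30.0
```

Run:
```python
from h import *
c=cam("wrist");o=get_obs();print(o["tool_pos"],o["tool_rot"],o["force"])
im=c["color"]; cv2.imwrite("pics/w2.png",im)
print(proj(c,[[.456,.0275,.026],[.5275,-.0187,.026]]))
for x in blobs(im.min(2)>165,6):
    p=onz(c,[x[0]],.026)[0]
    if .38<p[0]<.62 and -.15<p[1]<.06: print(x[0],x[1],p.round(4))
```

```text
[ 0.53086225 -0.02017652  0.37362141] [ 1.79973626e+02 -4.09832879e-02  1.47040364e+02] [ 0.38871766  1.30370117 -2.6865873 ]
[[253.43647932 104.107393  ]
 [253.60104531 174.76090273]]
[214.42 101.4 ] 78 [ 0.4284 -0.0093  0.026 ]
[217.11 165.33] 63 [ 0.4925 -0.0504  0.026 ]
[217.93 179.47] 59 [ 0.5079 -0.06    0.026 ]
[260.22 207.37] 1446 [ 0.5688 -0.0352  0.026 ]
[218.5 222. ] 6 [ 0.5559 -0.0928  0.026 ]
```

View pics/w2.png

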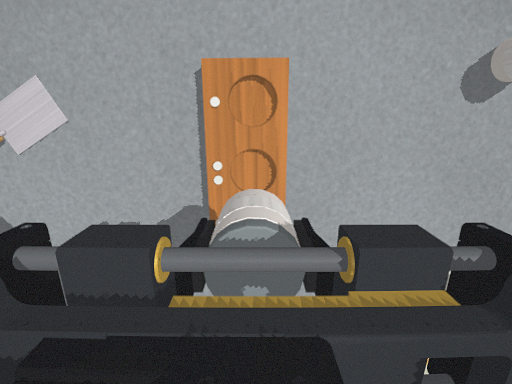

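Wrist view: the rack lies square to the tool, with the one-dot pocket at about (253,101), its dot at (214,101), the two-dot pocket at (253,172), and the held pot at (255,245).

Run:
```python
from h import *
c=cam("wrist");im=c["color"];hsv=cv2.cvtColor(im,cv2.COLOR_BGR2HSV)
w=(hsv[...,0]<18)&(hsv[...,1]>110)&(hsv[...,2]>90)
w[200:]=0; B=max(blobs(w,500),key=lambda b:b[1]);m=B[3]
L=[];Rr=[];T=[]
for r in range(70,195):
    x=np.where(m[r])[0]; L.append((x[0]-.5,r)); Rr.append((x[-1]+.5,r))
for q in range(215,280):
    T.append((q,np.where(m[:,q])[0][0]-.5))
f=lambda a:(lambda P:P[:,:2])(onz(c,a,.026))
def line(P):
    vx,vy,x,y=cv2.fitLine(P.astype(np.float32),cv2.DIST_HUBER,0,.0005,.0001).ravel(); 
    return np.array([vx,vy]),np.array([x,y])
dl,pl=line(f(L));dr,pr=line(f(Rr));dt,pt=line(f(T))
ang=lambda d:np.degrees(np.arctan2(d[1],d[0]))
print("angles",ang(dl),ang(dr),ang(dt))
yv=dl+np.sign(dl@dr)*dr; yv/=np.linalg.norm(yv); yv*=np.sign(yv[1]) 
xv=np.array([yv[1],-yv[0]]); print("yaw",ang(xv))
print("width",(pr-pl)@xv)
mid=(pl+pr)/2; s=(pt-mid)@yv
# pocket1: x mid+8mm, y end-(132.5-85)
p1=mid+xv*.008+yv*(s-.0475);p2=p1-yv*.085
print("edges p1",p1.round(4),"p2",p2.round(4))
g=cv2.GaussianBlur(cv2.cvtColor(im,cv2.COLOR_BGR2GRAY),(0,0),1)
for k in range(1):
    C=cv2.HoughCircles(g[:200],cv2.HOUGH_GRADIENT_ALT,1,30,param1=60,param2=.3,minRadius=18,maxRadius=32)
    if C is not None:
        for k in C[0]: print("hough",k,onz(c,[k[:2]],.026).round(4))
d1=np.array([.4284,-.0093]);d2=np.array([.5002,-.0552])
print("dots dir",ang(d1-d2),np.linalg.norm(d1-d2),"dot1 in rack frame rel p1",(d1-p1)@xv,(d1-p1)@yv,"dot2 rel p2",(d2-p2)@xv,(d2-p2)@yv)
```

```text
angles -32.666496 -32.672802 58.228092
yaw 57.33035
width 0.09934795
edges p1 [0.4525 0.0275] p2 [ 0.524  -0.0184]
hough [248.       101.        24.095459] [[0.4495 0.0245 0.026 ]]
hough [253.      172.       24.21675] [[ 0.524  -0.0169  0.026 ]]
hough [479.       83.       20.19136] [[0.5787 0.2655 0.026 ]]
dots dir 147.41020442892918 0.08521766248847709 dot1 in rack frame rel p1 -0.04396886198104944 0.00040053478455824923 dot2 rel p2 -0.04385010856365694 0.00018297146581860296
```

Request:
{"name": "drive_tool", "arguments": {"rows": [0.031,-0.001,0,0,0,0,-1,0.031,-0.001,0,0,0,0,-1,0.03,-0.0004,0,0,0,0,-1,0,0,0.03,0,0,0,-1,0,0,0.04,0,0,0,-1]}}

```text
time_s: 7.6
tool_pos: [0.4526, 0.0283, 0.3043]
tool_rot: [179.8, 0.1, 147.1]
force: [0.6, -1.0, -2.7]
grip_width: 0.0522
grasp_force: 30.0
```

Request:
{"name": "drive_tool", "arguments": {"rows": [0,0,0.04,0,0,0,-1,0,0,0.019,0,0,0,-1,0,0,0,0,0,0,-1,0,0,0,0,0,0,-1]}}

```text
time_s: 8.1
tool_pos: [0.453, 0.0274, 0.2458]
tool_rot: [179.9, 0.1, 147.0]
force: [-0.5, 0.7, -1.9]
grip_width: 0.0516
grasp_force: 30.0
```

Run:
```python
from h import *
o=get_obs();print(o["tool_pos"],o["tool_rot"],o["force"])
c=cam("wrist");cv2.imwrite("pics/w3.png",c["color"])
c=cam("scene");u=proj(c,[[.4525,.0275,.05]])[0].astype(int)
s=c["color"][u[1]-55:u[1]+55,u[0]-70:u[0]+70];cv2.imwrite("pics/s3.png",cv2.resize(s,None,fx=5,fy=5,interpolation=cv2.INTER_CUBIC))
```

```text
[0.45304183 0.0273949  0.24577266] [1.79921732e+02 6.43571459e-02 1.47018347e+02] [-0.499542    0.66106628 -1.90942027]
```

View pics/s3.png

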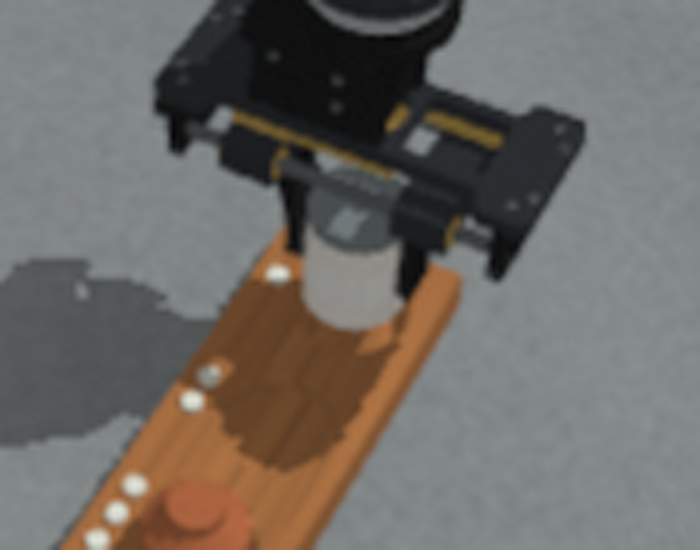

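The crop shows the pot upright just above the one-dot pocket. I'll lower it while watching the force.

Request:
{"name": "drive_tool", "arguments": {"rows": [0,0,0.007,0,0,0,-1,0,0,0.005,0,0,0,-1,0,0,0.003,0,0,0,-1,0,0,0,0,0,0,-1]}}

```text
time_s: 8.7
tool_pos: [0.4524, 0.0267, 0.2294]
tool_rot: [-180.0, -0.0, 146.9]
force: [-0.1, -0.5, -1.7]
grip_width: 0.0519
grasp_force: 30.0
```

Request:
{"name": "drive_tool", "arguments": {"rows": [0,0,0.002,0,0,0,-1,0,0,0.002,0,0,0,-1,0,0,0,0,0,0,-1]}}

```text
time_s: 9.07
tool_pos: [0.4525, 0.0268, 0.2256]
tool_rot: [-180.0, -0.0, 147.0]
force: [-0.1, 0.2, -1.6]
grip_width: 0.0517
grasp_force: 30.0
```

Request:
{"name": "drive_tool", "arguments": {"rows": [0,0,0.002,0,0,0,-1,0,0,0.002,0,0,0,-1,0,0,0.0015,0,0,0,-1,0,0,0,0,0,0,-1]}}

```text
time_s: 9.57
tool_pos: [0.4525, 0.0268, 0.2201]
tool_rot: [-180.0, -0.0, 147.0]
force: [0.1, 0.8, -1.8]
grip_width: 0.0521
grasp_force: 30.0
```

Request:
{"name": "drive_tool", "arguments": {"rows": [0,0,0.001,0,0,0,-1,0,0,0,0,0,0,-1]}}

```text
time_s: 9.82
tool_pos: [0.4525, 0.0268, 0.2192]
tool_rot: [180.0, -0.0, 147.0]
force: [-0.0, 0.3, -2.2]
grip_width: 0.0519
grasp_force: 30.0
```

Request:
{"name": "drive_tool", "arguments": {"rows": [0,0,0.0008,0,0,0,-1,0,0,0,0,0,0,-1]}}

```text
time_s: 10.07
tool_pos: [0.4527, 0.0268, 0.219]
tool_rot: [180.0, -0.0, 147.0]
force: [-2.2, -1.0, 4.8]
grip_width: 0.0518
grasp_force: 30.0
```

Request:
{"name": "drive_tool", "arguments": {"rows": [0,0,0,0,0,0,0.6,0,0,0,0,0,0,0.6,0,0,0,0,0,0,1,0,0,0,0,0,0,1]}}

```text
time_s: 10.58
tool_pos: [0.4526, 0.0268, 0.2184]
tool_rot: [180.0, 0.0, 147.0]
force: [0.3, -0.5, -0.2]
grip_width: 0.0816
grasp_force: 0.0
```

Request:
{"name": "drive_tool", "arguments": {"rows": [0,0,-0.03,0,0,0,1,0,0,-0.04,0,0,0,1,0,0,-0.04,0,0,0,1,0,0,-0.04,0,0,0,1]}}

```text
time_s: 11.08
tool_pos: [0.4524, 0.0267, 0.3698]
tool_rot: [180.0, 0.0, 146.9]
force: [1.8, 0.5, 0.2]
grip_width: 0.0868
grasp_force: 0.0
```

Request:
{"name": "drive_tool", "arguments": {"rows": [0,0,0,0,0,0,1,0,0,0,0,0,0,1]}}

```text
time_s: 11.32
tool_pos: [0.4522, 0.0268, 0.3678]
tool_rot: [-180.0, -0.0, 147.0]
force: [-0.3, -0.4, -0.0]
grip_width: 0.0869
grasp_force: 0.0
```

Run:
```python
from h import *
o=get_obs();print(o["tool_pos"],o["tool_rot"],o["force"])
c=cam("wrist");cv2.imwrite("pics/w4.png",c["color"])
g=cv2.GaussianBlur(cv2.cvtColor(c["color"],cv2.COLOR_BGR2GRAY),(0,0),1)
C=cv2.HoughCircles(g[:225],cv2.HOUGH_GRADIENT_ALT,1,30,param1=60,param2=.4,minRadius=17,maxRadius=40)
print(proj(c,[.4525,.0275,.083]))
if C is not None:
    for k in C[0]: print("hough",k,onz(c,[k[:2]],.083).round(4))
```

```text
[0.45224175 0.02676706 0.36776841] [-1.79976627e+02 -4.07768116e-02  1.46954130e+02] [-0.31737008 -0.35618616 -0.03437373]
[[254.66751016 191.15037523]]
hough [253.      192.       32.63101] [[0.4523 0.0255 0.083 ]]
hough [253.      192.       24.30646] [[0.4523 0.0255 0.083 ]]
```

Request:
{"name": "drive_tool", "arguments": {"rows": [0.007,0.0406,0,0,0,0,1,0.007,0.0406,0,0,0,0,1,0.007,0.0406,0,0,0,0,1,0.007,0.0406,0,0,0,0,1,0.007,0.0406,0,0,0,0,1]}}

```text
time_s: 12.0
tool_pos: [0.534, 0.2171, 0.3664]
tool_rot: [-179.8, -0.1, 146.9]
force: [0.6, 0.4, 0.6]
grip_width: 0.0871
grasp_force: 0.0
```

Request:
{"name": "drive_tool", "arguments": {"rows": [0.007,0.0406,0,0,0,0,1,0.007,0.0406,0,0,0,0,1,0.007,0.0406,0.044,0,0,0,1,0,0,0,0,0,0,1,0,0,0,0,0,0,1]}}

```text
time_s: 12.62
tool_pos: [0.5828, 0.3287, 0.323]
tool_rot: [-179.8, -0.0, 146.9]
force: [-0.7, -1.3, 0.7]
grip_width: 0.0867
grasp_force: 0.0
```

```bash
python3 lid.py
```

```text
tcp [0.5832 0.3282 0.3246] [-1.7996e+02  5.0000e-02  1.4686e+02] pred px [254.42488492 200.56115148]
hough [296.      197.       65.69808] [[0.6013 0.3624 0.068 ]]
hough [255.       201.        27.802992] [[0.5838 0.3284 0.068 ]]
hough [378.       260.        44.294155] [[0.7031 0.398  0.068 ]]
```

Request:
{"name": "drive_tool", "arguments": {"rows": [0,0,0.04,0,0,0,1,0,0,0.04,0,0,0,1,0,0,0.03,0,0,0,1,0,0,0.01,0,0,0,1,0,0,0,0,0,0,1]}}

```text
time_s: 13.3
tool_pos: [0.5832, 0.3289, 0.2056]
tool_rot: [179.9, 0.0, 146.9]
force: [-0.1, 0.0, 0.1]
grip_width: 0.0873
grasp_force: 0.0
```

Request:
{"name": "drive_tool", "arguments": {"rows": [0,0,0,0,0,0,-1,0,0,0,0,0,0,-1,0,0,0,0,0,0,-1,0,0,0,0,0,0,-1,0,0,0,0,0,0,-1], "grip_force": 35}}

```text
time_s: 13.92
tool_pos: [0.5828, 0.3296, 0.2047]
tool_rot: [180.0, 0.0, 146.9]
force: [-1.8, -0.5, 1.1]
grip_width: 0.0515
grasp_force: 35.0
```

Request:
{"name": "drive_tool", "arguments": {"rows": [0,0,0,0,0,0,-1,0,0,0,0,0,0,-1]}}

```text
time_s: 14.18
tool_pos: [0.5828, 0.3296, 0.2047]
tool_rot: [180.0, 0.0, 147.0]
force: [-0.3, -0.9, 2.4]
grip_width: 0.0516
grasp_force: 35.0
```

Request:
{"name": "drive_tool", "arguments": {"rows": [0,0,-0.02,0,0,0,-1,0,0,-0.04,0,0,0,-1,0,0,-0.04,0,0,0,-1,0,0,-0.04,0,0,0,-1,0,0,-0.03,0,0,0,-1]}}

```text
time_s: 14.8
tool_pos: [0.5827, 0.3293, 0.377]
tool_rot: [179.9, 0.0, 146.9]
force: [0.1, -0.0, -4.2]
grip_width: 0.0512
grasp_force: 35.0
```

Request:
{"name": "drive_tool", "arguments": {"rows": [0,0,0,0,0,0,-1,0,0,0,0,0,0,-1,0,0,0,0,0,0,-1]}}

```text
time_s: 15.18
tool_pos: [0.5822, 0.3294, 0.372]
tool_rot: [-179.8, -0.1, 147.0]
force: [-0.5, 0.2, -4.4]
grip_width: 0.0514
grasp_force: 35.0
```

Request:
{"name": "drive_tool", "arguments": {"rows": [0,0,0,0,0,0,-1,0,0,0,0,0,0,-1]}}

```text
time_s: 15.42
tool_pos: [0.5827, 0.3296, 0.3738]
tool_rot: [-179.9, -0.0, 147.0]
force: [0.3, 0.2, -5.2]
grip_width: 0.0515
grasp_force: 35.0
```

Pot B weighs about 4.5 N against about 1.8 N for A, so B is the heavier. It goes into the two-dot pocket.

Request:
{"name": "drive_tool", "arguments": {"rows": [-0.0156,-0.036,0,0,0,0,-1,-0.0156,-0.036,0,0,0,0,-1,-0.0156,-0.036,0,0,0,0,-1,-0.0156,-0.036,0,0,0,0,-1,-0.0156,-0.036,0,0,0,0,-1]}}

```text
time_s: 16.05
tool_pos: [0.5497, 0.1348, 0.3746]
tool_rot: [180.0, 0.0, 146.9]
force: [0.3, -0.0, -4.1]
grip_width: 0.0516
grasp_force: 35.0
```

Request:
{"name": "drive_tool", "arguments": {"rows": [-0.0156,-0.036,0,0,0,0,-1,-0.0156,-0.036,0,0,0,0,-1,-0.0156,-0.036,0,0,0,0,-1,-0.0156,-0.036,0,0,0,0,-1,0,0,0,0,0,0,-1]}}

```text
time_s: 16.68
tool_pos: [0.5231, -0.0231, 0.375]
tool_rot: [-180.0, 0.1, 146.5]
force: [-0.2, -0.2, -3.8]
grip_width: 0.0516
grasp_force: 35.0
```

Request:
{"name": "drive_tool", "arguments": {"rows": [0,0,0,0,0,0,-1,0,0,0,0,0,0,-1]}}

```text
time_s: 16.92
tool_pos: [0.5239, -0.0173, 0.3744]
tool_rot: [180.0, -0.0, 147.1]
force: [0.5, -0.5, -4.0]
grip_width: 0.0515
grasp_force: 35.0
```

Run:
```python
from h import *
o=get_obs();print(o["tool_pos"],o["tool_rot"],o["force"])
c=cam("wrist");cv2.imwrite("pics/w5.png",c["color"])
for x in blobs(c["color"].min(2)>165,15):
    p=onz(c,[x[0]],.026)[0]
    if .38<p[0]<.62 and -.15<p[1]<.06: print(x[0],x[1],p.round(4))
# wheel centre from top & scene: greyish-green disc
t=cam("top");g=cv2.GaussianBlur(cv2.cvtColor(t["color"],cv2.COLOR_BGR2GRAY),(0,0),1)
C=cv2.HoughCircles(g,cv2.HOUGH_GRADIENT_ALT,1,5,param1=40,param2=.6,minRadius=8,maxRadius=36)
if C is not None:
    for k in C[0]:
        if abs(k[0]-366)<12 and abs(k[1]-170)<12: print("wheel",k,onz(t,[k[:2]],.09).round(4))
```

```text
[ 0.52389121 -0.01726022  0.37442891] [ 1.79976659e+02 -1.02522040e-02  1.47070472e+02] [ 0.5110072  -0.50015622 -4.04350075]
[214.97 107.45] 60 [ 0.4274 -0.0096  0.026 ]
[218.05 171.44] 61 [ 0.4928 -0.0508  0.026 ]
[218.7 185.2] 61 [ 0.5079 -0.0604  0.026 ]
[259.86 207.72] 1435 [ 0.5623 -0.0325  0.026 ]
wheel [365.       168.        23.540775] [[ 0.5958 -0.3505  0.09  ]]
wheel [365.       168.        12.070354] [[ 0.5958 -0.3505  0.09  ]]
```

Request:
{"name": "drive_tool", "arguments": {"rows": [-0.0008,-0.0011,0.02,0,0,0,-1,0,0,0.04,0,0,0,-1,0,0,0.04,0,0,0,-1,0,0,0.03,0,0,0,-1,0,0,0.008,0,0,0,-1]}}

```text
time_s: 17.65
tool_pos: [0.523, -0.0192, 0.2345]
tool_rot: [-179.8, -0.2, 147.0]
force: [-0.4, 0.3, -4.0]
grip_width: 0.0517
grasp_force: 35.0
```

Request:
{"name": "drive_tool", "arguments": {"rows": [0,0,0,0,0,0,-1,0,0,0,0,0,0,-1,0,0,0.003,0,0,0,-1,0,0,0.002,0,0,0,-1,0,0,0,0,0,0,-1]}}

```text
time_s: 18.27
tool_pos: [0.5237, -0.0199, 0.2314]
tool_rot: [180.0, -0.0, 147.0]
force: [-0.8, 0.1, -4.8]
grip_width: 0.0515
grasp_force: 35.0
```

Request:
{"name": "drive_tool", "arguments": {"rows": [0,0,0.002,0,0,0,-1,0,0,0.002,0,0,0,-1,0,0,0,0,0,0,-1]}}

```text
time_s: 18.65
tool_pos: [0.5237, -0.0199, 0.2272]
tool_rot: [-180.0, -0.0, 147.0]
force: [-0.0, -0.4, -4.2]
grip_width: 0.0517
grasp_force: 35.0
```

Request:
{"name": "drive_tool", "arguments": {"rows": [0,0,0.002,0,0,0,-1,0,0,0.002,0,0,0,-1,0,0,0.002,0,0,0,-1,0,0,0,0,0,0,-1]}}

```text
time_s: 19.15
tool_pos: [0.5237, -0.0199, 0.2212]
tool_rot: [-180.0, -0.0, 147.0]
force: [-0.3, -0.0, -4.8]
grip_width: 0.0516
grasp_force: 35.0
```

Request:
{"name": "drive_tool", "arguments": {"rows": [0,0,0.001,0,0,0,-1,0,0,0,0,0,0,-1]}}

```text
time_s: 19.4
tool_pos: [0.5238, -0.0199, 0.2204]
tool_rot: [180.0, -0.0, 147.0]
force: [-0.4, 0.1, -4.6]
grip_width: 0.0518
grasp_force: 35.0
```

Request:
{"name": "drive_tool", "arguments": {"rows": [0,0,0.0007,0,0,0,-1,0,0,0,0,0,0,-1]}}

```text
time_s: 19.65
tool_pos: [0.5238, -0.0199, 0.2197]
tool_rot: [180.0, -0.0, 147.0]
force: [0.1, 0.3, -4.2]
grip_width: 0.0512
grasp_force: 35.0
```

Request:
{"name": "drive_tool", "arguments": {"rows": [0,0,0.0007,0,0,0,-1,0,0,0,0,0,0,-1]}}

```text
time_s: 19.9
tool_pos: [0.5239, -0.02, 0.2196]
tool_rot: [180.0, -0.0, 147.0]
force: [-2.5, 0.8, 2.7]
grip_width: 0.0515
grasp_force: 35.0
```

Request:
{"name": "drive_tool", "arguments": {"rows": [0,0,0,0,0,0,0.6,0,0,0,0,0,0,0.6,0,0,0,0,0,0,1,0,0,0,0,0,0,1]}}

```text
time_s: 20.4
tool_pos: [0.5239, -0.0199, 0.2191]
tool_rot: [180.0, 0.0, 147.0]
force: [0.8, 0.2, -0.9]
grip_width: 0.0815
grasp_force: 0.0
```

Request:
{"name": "drive_tool", "arguments": {"rows": [0,0,-0.03,0,0,0,1,0,0,-0.04,0,0,0,1,0,0,-0.04,0,0,0,1,0,0,0,0,0,0,1,0,0,0,0,0,0,1]}}

```text
time_s: 21.02
tool_pos: [0.5236, -0.0199, 0.3286]
tool_rot: [-180.0, -0.0, 147.0]
force: [0.1, -0.7, 0.1]
grip_width: 0.0871
grasp_force: 0.0
```

Run:
```python
from h import *
o=get_obs();print(o["tool_pos"],o["tool_rot"],o["force"])
c=cam("wrist");cv2.imwrite("pics/w6.png",c["color"])
print(proj(c,[[.5238,-.0199,.083],[.4525,.0268,.083]]))
g=cv2.GaussianBlur(cv2.cvtColor(c["color"],cv2.COLOR_BGR2GRAY),(0,0),1)
C=cv2.HoughCircles(g[:235],cv2.HOUGH_GRADIENT_ALT,1,10,param1=60,param2=.3,minRadius=17,maxRadius=45)
if C is not None:
    for k in C[0]: print("hough",k,onz(c,[k[:2]],.083).round(4))
```

```text
[ 0.52355507 -0.01987573  0.3285872 ] [-1.79994332e+02 -2.95188670e-02  1.46956724e+02] [ 0.13347145 -0.73084188  0.07326697]
[[253.95460511 203.38287928]
 [254.37428269 103.54948603]]
hough [254.       204.        38.202873] [[ 0.5243 -0.0202  0.083 ]]
hough [255.       186.        38.842464] [[ 0.5108 -0.0104  0.083 ]]
hough [254.       204.        28.134422] [[ 0.5243 -0.0202  0.083 ]]
hough [256.     104.      31.3059] [[0.4535 0.0277 0.083 ]]
hough [232.       153.        36.534534] [[ 0.4758 -0.011   0.083 ]]
hough [255.      186.       25.47641] [[ 0.5108 -0.0104  0.083 ]]
hough [ 55.       177.        27.761559] [[ 0.4073 -0.1545  0.083 ]]
hough [312.       116.        31.095255] [[0.4864 0.0612 0.083 ]]
hough [145.        90.        24.344212] [[ 0.3955 -0.0412  0.083 ]]
hough [287.       145.        23.327295] [[0.4955 0.0317 0.083 ]]
hough [199.        77.        23.270496] [[0.4116 0.001  0.083 ]]
```

View pics/w6.png

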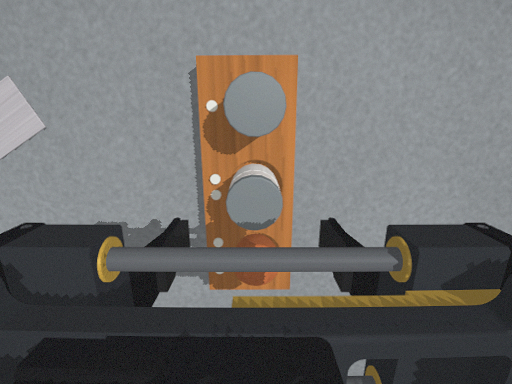

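Both pots sit in their pockets, with lids at (256,104) and (254,204). Next I regrasp the heavier one in pocket 2.

Request:
{"name": "drive_tool", "arguments": {"rows": [0,0,0.04,0,0,0,1,0,0,0.04,0,0,0,1,0,0,0.022,0,0,0,1,0,0,0.007,0,0,0,1,0,0,0,0,0,0,1]}}

```text
time_s: 21.7
tool_pos: [0.5236, -0.02, 0.2195]
tool_rot: [-179.9, -0.1, 146.9]
force: [0.1, 0.3, 0.7]
grip_width: 0.0871
grasp_force: 0.0
```

Request:
{"name": "drive_tool", "arguments": {"rows": [0,0,0,0,0,0,-1,0,0,0,0,0,0,-1,0,0,0,0,0,0,-1,0,0,0,0,0,0,-1,0,0,0,0,0,0,-1], "grip_force": 35}}

```text
time_s: 22.32
tool_pos: [0.5239, -0.02, 0.2203]
tool_rot: [180.0, 0.0, 146.9]
force: [-1.5, 0.6, 2.0]
grip_width: 0.0516
grasp_force: 35.0
```

Request:
{"name": "drive_tool", "arguments": {"rows": [0,0,0,0,0,0,-1,0,0,0,0,0,0,-1]}}

```text
time_s: 22.58
tool_pos: [0.5239, -0.0199, 0.2203]
tool_rot: [180.0, 0.0, 147.0]
force: [-1.1, 0.5, 3.2]
grip_width: 0.0515
grasp_force: 35.0
```

Request:
{"name": "drive_tool", "arguments": {"rows": [0,0,-0.01,0,0,0,-1,0,0,-0.015,0,0,0,-1,0,0,-0.04,0,0,0,-1,0,0,-0.04,0,0,0,-1,0,0,-0.03,0,0,0,-1]}}

```text
time_s: 23.2
tool_pos: [0.5238, -0.0202, 0.3576]
tool_rot: [179.9, 0.1, 146.9]
force: [0.5, 0.6, -4.1]
grip_width: 0.0518
grasp_force: 35.0
```

Request:
{"name": "drive_tool", "arguments": {"rows": [0,0,-0.02,0,0,0,-1,0,0,0,0,0,0,-1,0,0,0,0,0,0,-1,0,0,0,0,0,0,-1]}}

```text
time_s: 23.7
tool_pos: [0.5233, -0.0199, 0.3738]
tool_rot: [-179.9, -0.1, 147.0]
force: [-0.4, -0.5, -4.3]
grip_width: 0.0513
grasp_force: 35.0
```

Run:
```python
from h import *
o=get_obs();print(o["tool_pos"],o["tool_rot"],o["force"],o["qpos"])
for n,r,q in [("scene",(20,55),(123,205)),("top",(8,36),(366,170))]:
    c=cam(n); im=c["color"]; g=cv2.GaussianBlur(cv2.cvtColor(im,cv2.COLOR_BGR2GRAY),(0,0),1)
    # plate edge: rays outward, strongest gradient near projected 85 mm circle
    ctr=np.array([.596,-.3505])
    for it in range(6):
        th=np.linspace(0,2*np.pi,180,endpoint=False);S=np.linspace(.073,.097,49)
        pts=np.array([[ctr[0]+s*np.cos(t),ctr[1]+s*np.sin(t),.09] for t in th for s in S])
        px=proj(c,pts).astype(np.float32)
        v=cv2.remap(g,px[:,0].reshape(180,49),px[:,1].reshape(180,49),cv2.INTER_LINEAR).astype(float)
        d=np.abs(np.gradient(v,axis=1)); k=d.argmax(1); ok=d.max(1)>np.percentile(d.max(1),30)
        e=np.c_[ctr[0]+S[k]*np.cos(th),ctr[1]+S[k]*np.sin(th)][ok]
        A=np.c_[2*e,np.ones(len(e))]; s=np.linalg.lstsq(A,(e**2).sum(1),rcond=None)[0]
        ctr=s[:2]; rad=np.sqrt(s[2]+ctr@ctr)
    print(n,ctr.round(4),rad.round(4))
```

```text
[ 0.52334907 -0.01989371  0.37379516] [-1.79915275e+02 -1.00015971e-01  1.46951167e+02] [-0.35114404 -0.50253948 -4.30133661] [-26.0817937    3.87123927  26.60796001 104.27771469  -1.79953547
  72.39809026  57.97328661]
scene [ 0.5934 -0.347 ] 0.0834
top [ 0.5835 -0.3525] 0.081
```

Request:
{"name": "drive_tool", "arguments": {"rows": [-0.0238,-0.0238,0,0,0,0,-1,-0.0238,-0.0238,0,0,0,0,-1,-0.0238,-0.0238,0,0,0,0,-1,-0.0238,-0.0238,0,0,0,0,-1,-0.0238,-0.0238,0,0,0,0,-1]}}

```text
time_s: 24.42
tool_pos: [0.5588, -0.1854, 0.3744]
tool_rot: [-180.0, -0.0, 147.0]
force: [1.0, -0.3, -5.1]
grip_width: 0.0514
grasp_force: 35.0
```

Request:
{"name": "drive_tool", "arguments": {"rows": [-0.0238,-0.0238,0,0,0,0,-1,-0.0238,-0.0238,0,0,0,0,-1,-0.0238,-0.0238,0,0,0,0,-1,-0.0238,-0.0238,0,0,0,0,-1,-0.0238,-0.0238,0,0,0,0,-1]}}

```text
time_s: 25.05
tool_pos: [0.594, -0.3499, 0.374]
tool_rot: [-180.0, -0.1, 147.0]
force: [0.6, -0.6, -3.7]
grip_width: 0.0516
grasp_force: 35.0
```

Request:
{"name": "drive_tool", "arguments": {"rows": [0,0,0,0,0,0,-1,0,0,0,0,0,0,-1,0,0,0,0,0,0,-1,0,0,0,0,0,0,-1]}}

```text
time_s: 25.55
tool_pos: [0.5939, -0.3481, 0.3751]
tool_rot: [180.0, -0.0, 147.0]
force: [-0.2, 0.4, -4.5]
grip_width: 0.0517
grasp_force: 35.0
```

Run:
```python
from h import *
o=get_obs();print(o["tool_pos"],o["tool_rot"],o["force"])
c=cam("wrist");im=c["color"].copy()
for ctr,col in [((.594,-.349),(0,0,255))]:
    t=np.linspace(0,2*np.pi,120)
    for p in proj(c,np.c_[ctr[0]+.085*np.cos(t),ctr[1]+.085*np.sin(t),t*0+.09]): 
        if abs(p[0])<2000 and abs(p[1])<2000: cv2.circle(im,tuple(int(v) for v in p.round()),0,col,-1)
s=cam("scene")["color"]
cv2.imwrite("pics/fin.png",np.vstack([im[:240],s[90:290]])[:, :])
```

```text
[ 0.59389912 -0.3480961   0.37513663] [ 1.79954581e+02 -2.19514618e-03  1.47046544e+02] [-0.19931343  0.41021125 -4.49997695]
```

View pics/fin.png

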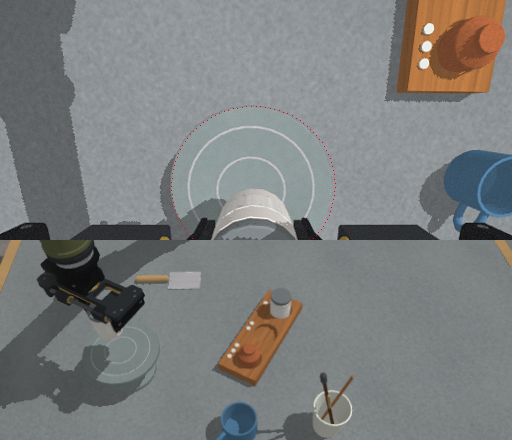

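The red plate outline (centre near (252,185)) matches the wheel edge. The pot is held upright over the middle, the lighter pot is in pocket 1, and the jar and bystanders haven't moved. I'll let it settle and hand in.

Request:
{"name": "drive_tool", "arguments": {"rows": [0,0,0,0,0,0,-1,0,0,0,0,0,0,-1,0,0,0,0,0,0,-1,0,0,0,0,0,0,-1,0,0,0,0,0,0,-1]}}

```text
time_s: 26.28
tool_pos: [0.5935, -0.3493, 0.3751]
tool_rot: [180.0, 0.0, 146.9]
force: [-0.1, 0.6, -4.1]
grip_width: 0.0515
grasp_force: 35.0
```

```bash
python3 -c "
from cell import *
o=get_obs();print(o['tool_pos'],o['joint_velocities'].round(2),o['grip_width']);print(sign_off())"
```

```text
[ 0.59350341 -0.34927954  0.37505209] [-0.02  0.06  0.01  0.03  0.06  0.02 -0.  ] 0.05150410653262762
the job is handed in; nothing more can be done
None
```

Handed in at about 26 s: the heavier pot (about 4.4 N against 1.9 N) is held upright and still, about 8 cm above the middle of the banding wheel, and the lighter pot stays in the one-dot pocket.

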